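Register a copper bar blank in the chasing jig

ROBOT

A 6-joint arm with a two-finger parallel gripper is mounted at the origin on the work surface. World frame = base frame: x ahead of the robot, y to its left, z up, the work surface at z = 0. Lengths are in m, angles in rad, forces in N, time in s.
With the tool pointing down it reaches from about 0.225 to 0.875 m from the base axis. Payload 3.4 kg.
Tool frame: the origin (TCP) lies at the very end of the fingers, on their centre line; the grasp point (between the pads) lies 19 mm behind it; z points along the fingers, y is the line along which they close (so a half turn about z gives the same grasp; the last joint's range is limited). The gripper opens to 85 mm and grips with 20 to 120 N. Pads are 22 mm wide; open, the fingers measure 114 mm over their backs; the gripper's body (76 mm by 85 mm) begins 54 mm behind the grasp point. The pads swing forward as they close: fully open they stand 13 mm farther back than shut.
Start: joints at [-1.333, 0.276, 1.505, -0, 1.361, -0.121], TCP at [0.202, -0.538, 0.231] pointing down, gripper open.
Joint ranges: [-2.89, 2.89], [-0.75, 2.08], [0.22, 2.7], [-1.18, 4.32], [0.11, 2.71], [-2.7, 2.7]. Speed limits (rad/s): [2.57, 2.57, 3.14, 3.14, 3.14, 3.14].

INTERFACE

Orientations are given as a unit quaternion [w, x, y, z].
In Python, from rig import manip gives the robot as it stands. The module is installed in compiled form; this text tells all that it offers.
- The arm moves only by the tool play_rows, never from a script. Its argument "motion" is a list of rows, each a list of 5 numbers: the shift along the tool's x, y, z in units of 40 mm (1.0 is 40 mm), then the turn about the tool's z in units of 10 degrees (1.0 is 10 degrees), then the finger opening in mm, from 0 to 85.4. A call has 1 to 5 rows; each row is the pose to reach, as a shift and turn from the pose commanded when the call began, along the tool's axes at that moment; what a row does not reach only later rows make up. A row lasts 1/8 s, in which the tool goes at most 62.5 mm and 10.7 degrees, less where a joint would pass 70% of its speed; a pose out of reach is approached as far as the arm can. A call with a gripper value outside its range is refused whole. The fingers move at their own pace and stop on an object; "newtons" is the grip in N (left out, the last holds). Time passes only in rows, so rows that repeat a pose let the fingers close. It gives the time, the measured TCP pose, the force, the opening and the grip force at its end, in the units of the state.
- manip.get_state(): the state, without advancing time (a new reading comes with each control period).
- manip.get_image(name): name is "scene" or "top" or "wrist"; returns a dict with "img" (400x640x3 uint8, red, green, blue), "range_z" (400x640 float32, m along the optical axis (not along the pixel's ray), 0 where there is no reading), "fx", "fy", "cx", "cy" (pixels), "R" (3x3) and "t" (3): a world point X has camera coordinates R X + t. Camera axes: x right, y down, z forward; pixel columns grow to the right and rows downward; lengths in m; the calibration is good to about 2 mm. A picture is of the moment at which its call begins.
- manip.sign_off(): hands the job in; it is judged then, once.
The state is a dict: "clock": time; "qpos": joint angles; "qd": joint speeds; "effort": joint torques, N m; "position": TCP position; "ee_rot": TCP orientation; "contact_force": force on the tool from outside, world axes, zero at the start; "moment": the same for the moment, N m; "width": finger opening in m; "gripper_force": force on a finger pad.
Only numpy, scipy, OpenCV 4.12 (cv2) and the standard library are available. Lean on these libraries where they do the work, as an engineer would, in place of code of your own. Each camera call takes 0.05 s, during which the arm holds its last target. There are 200 camera calls.

TASK

On the steel jig plate lie two flat copper bars, one each side of the middle stop. Without lifting it, slide the longer bar along the plate until its far long edge lies flush against the back fence and its inner end is up against the middle stop. Leave the shorter bar where it is.

Things in the scene. Friction and masses are not known exactly. Their poses are not given: they have to be found in the camera images.
- jig: Fixed steel jig; origin under it. Plate: x -100 to +80, y -200 to +200 mm, top at z = 12 mm. Two dark stops, tops at z = 34 mm: the back fence along the whole far (+x) edge, its face at x = +60 mm; the middle stop, 20 mm wide (faces y = +10 and -10 mm), from the fence to x = -20 mm. A bay on each side of it, open to -x and outwards, holds one bar each, off the stops. Jig yaw within 0.2 rad.
- long_bar: The longer loose copper bar, to be registered: 30 (x) by 100 (y) by 14 mm thick, about 0.4 kg, flat on the plate in either bay, turned up to 0.3 rad from the fence. Origin: centre of its underside; y runs along its length. Against both stops its origin is at x = +45 mm, y = +60 or -60 mm in the jig's frame.
- short_bar: The shorter loose copper bar, to be left alone: 30 (x) by 60 (y) by 14 mm thick, about 0.2 kg, flat on the plate in the other bay. Origin at the centre of its underside; its y axis runs along its length.
There are look-alikes about, which are no part of the job. Leave any purple look-alike of the long_bar alone.

How it is judged:
At the end, for the whole second after the job is handed in: The longer bar lies flat and at rest on the jig plate, within 10 mm of touching the back fence, its inner end within 10 mm of touching the middle stop, its length parallel to the fence within 10 degrees (x of long_bar in the frame of jig above 0.035 m and z of long_bar in the frame of jig below 0.016 m and (y of long_bar in the frame of jig between 0.05 and 0.07 m or y of long_bar in the frame of jig between -0.07 and -0.05 m) and angle between the y axis of long_bar and the y axis of jig, either way round below 0.175 rad and linear speed of long_bar below 0.01 m/s).
It fails at once if the longer bar is lifted more than 15 mm off the plate (z of long_bar in the frame of jig above 0.027 m).
It fails at once if the shorter bar is moved more than 15 mm (distance of short_bar from where it was at the start of the episode above 0.015 m).
It also fails if it takes over 45 s, if anything falls off the work surface, if the arm or the gripper's body presses on something with over 40 N, if the wrist force passes 120 N, or if a joint passes its speed limit or range.

## Working session

There is one attempt and no reset: what is moved stays moved. The work goes in short steps, Python scripts to look and compute and a tool call to move; the robot and the scene stay as the last step left them, time stands still between calls to the robot, and variables do not carry over. Pictures are saved under pics/ and viewed, at most 10 in all, crops included, and the job is handed in when it is done.

Besides the shell and the picture viewer there is one more tool, called after "Request:" as name(argument=value, ...), one argument or row to a line, values as JSON. play_rows: Moves the arm, as the interface text tells. Its arguments: {"type":"object","properties":{"motion":{"type":"array","items":{"type":"array","items":{"type":"number"}}},"newtons":{"type":"number"}},"required":["motion"]}

```bash
mkdir -p pics; python3 - <<'E'
from rig import manip
import cv2,numpy as np
s=manip.get_state();print({k:np.round(v,3).tolist() for k,v in s.items()})
for n in("top","scene"):
    d=manip.get_image(n);cv2.imwrite(f"pics/{n}1.png",d["img"][:,:,::-1]);np.savez(f"{n}1.npz",**d);print(n,d["fx"],np.round(d["R"],3).tolist(),np.round(d["t"],3))
E
```

```text
{'clock': 0.0, 'qpos': [-1.333, 0.277, 1.506, -0.0, 1.361, -0.121], 'qd': [-0.001, -0.0, -0.001, 0.0, -0.001, 0.001], 'effort': [0.0, -41.677, -24.581, -0.0, 0.011, 0.0], 'position': [0.202, -0.538, 0.23], 'ee_rot': [-0.001, 0.984, 0.178, -0.0], 'contact_force': [-0.181, 0.027, 0.273], 'moment': [-0.029, 0.011, 0.007], 'gripper_force': 0.0, 'width': 0.085}
top 477.04531915453515 [[-0.017, -1.0, -0.008], [-0.998, 0.018, -0.066], [0.066, 0.007, -0.998]] [0.091 0.466 0.881]
scene 395.8190906491569 [[-0.613, 0.79, -0.01], [0.529, 0.401, -0.748], [-0.587, -0.464, -0.663]] [ 0.22  -0.234  0.982]
```

View pics/top1.png

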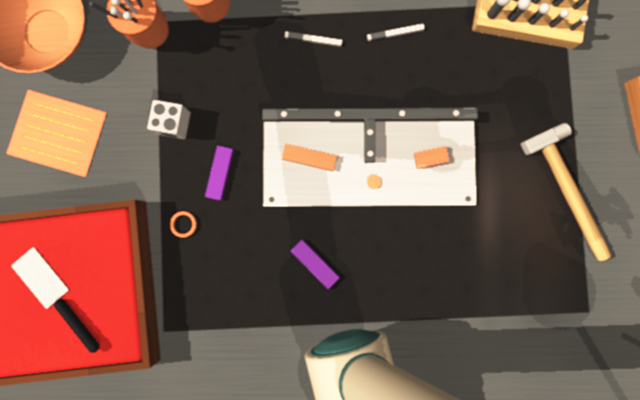

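View pics/scene1.png

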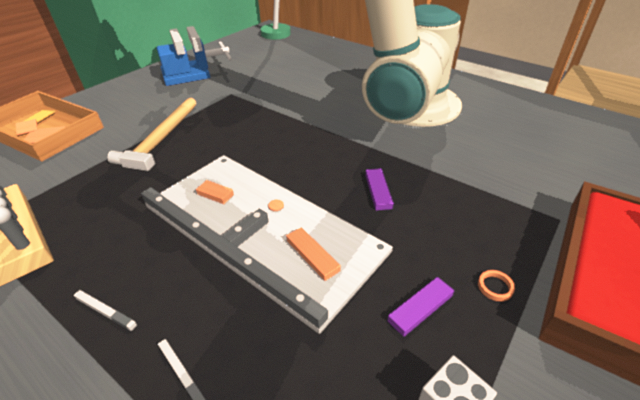

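The top view shows the jig with its fence along rows 108–120 and the middle stop at (370,140). The long bar is in the left (+y) bay at (310,157), the short bar is at (432,157), and a small orange disc is at (374,182).

```bash
cat > h.py <<'E'
import numpy as np,cv2
def cloud(d):
    z=d["range_z"];v,u=np.mgrid[:400,:640]
    P=np.stack([(u-d["cx"])/d["fx"]*z,(v-d["cy"])/d["fy"]*z,z],-1)
    return (P-d["t"])@d["R"]
def rect(P,m):
    (c,s,a)=cv2.minAreaRect((P[m][:,:2]*1000).astype(np.float32))
    b=cv2.boxPoints((c,s,a));e=max(b[1]-b[0],b[2]-b[1],key=np.linalg.norm)
    if e[1]<0:e=-e
    return np.round(c,1),np.round(s,1),round(float(np.arctan2(-e[0],e[1])),3),round(float(np.median(P[m][:,2])),4)
def bigs(m,amin):
    n,l,st,_=cv2.connectedComponentsWithStats(m.astype(np.uint8),connectivity=4)
    return [l==i for i in range(1,n) if st[i,4]>=amin]
def report(d):
    P=cloud(d);h=cv2.cvtColor(d["img"],cv2.COLOR_RGB2HSV);ok=(d["range_z"]>0)&(P[...,0]>.3)&(P[...,0]<.8)&(abs(P[...,1])<.5)
    col=(h[...,0]>4)&(h[...,0]<20)&(h[...,1]>130)&ok
    for m in bigs(col,60): print("orange",*rect(P,m))
    for m in bigs(ok&(h[...,1]<60)&(h[...,2]>120)&(P[...,2]<.02),2000): print("plate",*rect(P,m))
    for m in bigs(ok&(P[...,2]>.029)&(P[...,2]<.039)&(h[...,1]<120),300): print("stops",m.sum(),*rect(P,m))
    return P
E
python3 - <<'E'
from h import *
d=np.load("top1.npz");P=report(d)
for u,v in[(310,157),(374,182),(432,157),(300,190),(370,155),(284,114),(458,114)]:print(u,v,np.round(P[v,u],4))
E
```

```text
orange [778.3 427.8] [ 43.4 106.7] 0.0 0.0877
orange [ 793.6 -289.9] [39.2 15.7] -0.11 0.0346
orange [ 789.9 -334.5] [48.9 20.6] -0.042 0.0348
orange [ 779.2 -372. ] [22.1 46.7] 0.542 0.0346
orange [ 767.6 -306.5] [199.5  14.5] -0.257 0.018
orange [ 770.1 -405.6] [34.3 30.5] -0.708 0.0345
orange [ 453.1 -397.9] [231.7  25. ] -1.163 0.0238
orange [540.7 109.6] [97.4 28.4] -0.256 0.0258
orange [ 536.7 -119.2] [29.  60.4] 0.198 0.0258
orange [ 453.7 -375.5] [212.9   7.7] -1.16 0.0124
orange [379.4 452.6] [166.8  76.9] -1.467 0.0517
orange [421.2 352.9] [55.  51.6] -0.042 0.0046
plate [ 617.9 -448.8] [364.2 102.3] -1.571 -0.0004
plate [620.7 447.6] [307.5 104.7] -1.571 -0.0002
plate [529.6  -4.1] [408.9 163.4] -0.019 0.0117
stops 836 [ 775.1 -308.4] [196.1  19.3] -0.195 0.0343
stops 2826 [579.8  -5. ] [399.7 100.3] -0.01 0.0337
310 157 [0.541  0.1081 0.0243]
374 182 [ 0.4925 -0.0112  0.0172]
432 157 [ 0.5365 -0.1195  0.0259]
300 190 [0.4804 0.1284 0.0118]
370 155 [ 0.5411 -0.0033  0.035 ]
284 114 [0.6208 0.1548 0.0356]
458 114 [ 0.6147 -0.1682  0.0352]
```

```bash
cat >> h.py <<'E'
J0=np.array([549.8,-4.5]);JY=-0.017
def j2w(x,y):
    c,s=np.cos(JY),np.sin(JY);return J0+[c*x-s*y,s*x+c*y]
def go(x,y,z,phi):
    "row units to reach world mm x,y,z with tool-x heading phi"
    from rig import manip
    s=manip.get_state();w,a,b,_=s["ee_rot"];f=2*np.arctan2(b,a);p=np.array(s["position"])*1000
    d=np.array([x,y,z])-p;e=(phi-f+np.pi/2)%np.pi-np.pi/2
    print("pos",p.round(1),"phi",round(f,3),"t",s["clock"],"-> row",np.round([(d[0]*np.cos(f)+d[1]*np.sin(f))/40,(d[0]*np.sin(f)-d[1]*np.cos(f))/40,-d[2]/40,-np.degrees(e)/10],3))
E
python3 -c "
from h import *
go(540.7,109.6,110,-.256+np.pi/2)"
```

```text
pos [ 201.8 -537.9  230.5] phi 0.359 t 0.1 -> row [ 13.618 -12.181   3.013  -5.477]
```

Request:
play_rows(
  motion=[
    [13.6,-12.2,1.5,-5.5,75],
    [13.6,-12.2,1.5,-5.5,75],
    [13.6,-12.2,1.5,-5.5,75],
    [13.6,-12.2,1.5,-5.5,75],
    [13.6,-12.2,1.5,-5.5,75],
  ],
)

```text
clock: 0.72
position: [0.3464, -0.2604, 0.2054]
ee_rot: [0.0, 0.796, 0.606, 0.0]
contact_force: [1.3, -0.0, 0.8]
width: 0.0748
gripper_force: 0.0
```

```bash
python3 -c "
from h import *
go(540.7,109.6,120,-.256+np.pi/2)"
```

```text
pos [ 346.4 -260.4  205.4] phi 1.302 t 0.725 -> row [10.207  2.223  2.135 -0.075]
```

Request:
play_rows(
  motion=[
    [10.2,2.2,1.2,-0.1,75],
    [10.2,2.2,1.2,-0.1,75],
    [10.2,2.2,1.2,-0.1,75],
    [10.2,2.2,1.2,-0.1,75],
    [10.2,2.2,1.2,-0.1,75],
  ],
)

```text
clock: 1.35
position: [0.4918, 0.014, 0.1697]
ee_rot: [0.0, 0.792, 0.611, -0.0]
contact_force: [0.5, -0.8, 0.1]
width: 0.0746
gripper_force: 0.0
```

Request:
play_rows(
  motion=[
    [2.2,0.5,1.0,0,60],
    [2.2,0.5,1.0,0,60],
    [2.2,0.5,1.0,0,60],
  ],
)

```text
clock: 1.72
position: [0.5326, 0.0941, 0.1282]
ee_rot: [-0.001, 0.791, 0.612, -0.001]
contact_force: [-0.5, -1.6, 0.2]
width: 0.0602
gripper_force: 0.0
```

```bash
python3 -c "
from h import *
from rig import manip
go(540.7,109.6,60,-.256+np.pi/2);go(540.7,109.6,17,-.256+np.pi/2)
d=manip.get_image('wrist');cv2.imwrite('pics/w1.png',d['img'][:,:,::-1])
report(d)"
```

```text
pos [532.6  94.1 128.2] phi 1.317 t 1.725 -> row [0.427 0.099 1.704 0.014]
pos [532.6  94.1 128.2] phi 1.317 t 1.725 -> row [0.427 0.099 2.779 0.014]
orange [540.6 111.7] [99.8 30.3] -0.254 0.0255
orange [492.4  -8.3] [25.6 26.3] 0.16 0.0164
orange [5.345e+02 2.000e-01] [216.4  31.8] -0.017 0.0217
orange [ 788.4 -212.4] [21.4 11.6] -1.072 0.0063
plate [526.8  50.1] [299.7 167. ] -0.014 0.0115
stops 8250 [613.3  77.3] [240.  31.] -0.018 0.0334
stops 843 [544.1  -1.4] [21.3 33.9] 1.545 0.0335
stops 409 [ 615.2 -123.5] [38.1 19.7] -0.012 0.0334
```

View pics/w1.png

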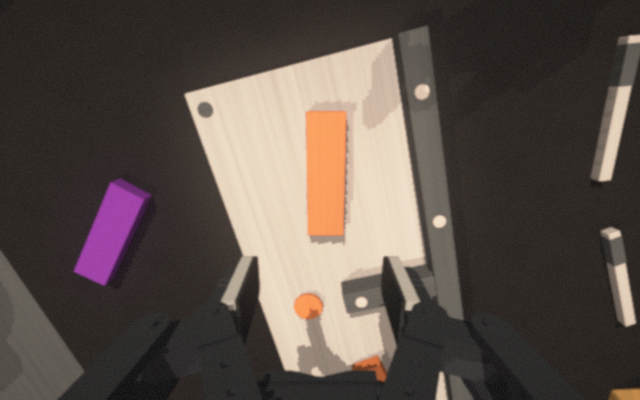

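The wrist view shows the long bar at (327,173), lined up between the fingers. The size fits at 100 x 30, with its centre at (540.6, 111).

Request:
play_rows(
  motion=[
    [0.3,0.1,1.5,0,60],
    [0.3,0.1,1.5,0,60],
    [0.3,0.1,1.5,0,60],
  ],
)

```text
clock: 2.15
position: [0.5402, 0.1017, 0.0714]
ee_rot: [0.001, 0.792, 0.61, 0.0]
contact_force: [0.0, 0.6, 0.2]
width: 0.06
gripper_force: 0.0
```

```bash
python3 -c "
from h import *
go(540.7,111,17,-.255+np.pi/2)"
```

```text
pos [540.2 101.7  71.4] phi 1.313 t 2.15 -> row [ 0.229 -0.048  1.359 -0.017]
```

Request:
play_rows(
  motion=[
    [0.2,0,0.7,0,60],
    [0.2,0,1.3,0,60],
    [0.2,0,1.3,0,60],
    [0.2,0,1.3,0,60],
  ],
)

```text
clock: 2.65
position: [0.5434, 0.11, 0.0201]
ee_rot: [0.001, 0.792, 0.61, 0.001]
contact_force: [0.1, 0.7, 0.1]
width: 0.0599
gripper_force: 0.0
```

Request:
play_rows(
  motion=[
    [0,0,0,0,20],
    [0,0,0,0,20],
    [0,0,0,0,20],
    [0,0,0,0,20],
    [0,0,0,0,20],
  ],
  newtons=30,
)

```text
clock: 3.28
position: [0.5421, 0.1105, 0.0193]
ee_rot: [0.0, 0.792, 0.611, 0.0]
contact_force: [-0.9, 0.3, 6.7]
width: 0.0287
gripper_force: 29.8
```

```bash
python3 -c "
from h import *
t=j2w(14,62);print(t);go(*t,17,JY+np.pi/2)"
```

```text
[564.85192628  57.25305268]
pos [542.1 110.5  19.3] phi 1.314 t 3.275 -> row [-1.142  0.888  0.058 -1.375]
```

Request:
play_rows(
  motion=[
    [-0.3,0.2,0,-0.3,20],
    [-0.6,0.4,0,-0.7,20],
    [-0.8,0.7,0,-1.0,20],
    [-1.1,0.9,0,-1.4,20],
    [-1.1,0.9,0,-1.4,20],
  ],
)

```text
clock: 3.9
position: [0.5666, 0.0584, 0.0194]
ee_rot: [0.001, 0.712, 0.703, 0.001]
contact_force: [-0.2, -0.6, 4.7]
width: 0.0287
gripper_force: 29.6
```

```bash
python3 -c "
from h import *
from rig import manip
t=j2w(14,62);print(t);go(*t,17,JY+np.pi/2)
d=manip.get_image('wrist');cv2.imwrite('pics/w2.png',d['img'][:,:,::-1])
report(d);report(manip.get_image('top'))"
```

```text
[564.85192628  57.25305268]
pos [566.6  58.4  19.4] phi 1.558 t 3.9 -> row [-0.029 -0.044  0.059  0.025]
orange [565.6  58.3] [103.2  33.4] -0.016 0.0254
orange [503.9  28.2] [91.5  3.8] -0.503 0.0725
plate [529.3  86.2] [185.4 161.5] -0.011 0.0115
stops 16025 [619.1 107.3] [130.9  21.2] -0.016 0.0334
stops 329 [544.1  68.5] [14.   5.1] -1.436 0.034
stops 321 [586.7  67.9] [ 4.  14.3] 1.07 0.0345
stops 874 [564.4   5.7] [ 7.5 43.6] 1.563 0.0324
stops 450 [614.9  -4.9] [10.8 29. ] 0.591 0.0335
orange [778. 427.] [ 43.6 105.3] 0.004 0.0877
orange [ 793.2 -290.3] [39.6 13.6] -0.04 0.0348
orange [ 790.  -334.3] [19.2 51.3] 0.014 0.0349
orange [ 779.5 -372.3] [21.9 46. ] 0.533 0.0348
orange [ 766.9 -306.3] [200.   14.9] -0.261 0.0185
orange [ 769.1 -405.1] [22.  40.3] 0.462 0.0347
orange [552.2  22.4] [22.3 60.1] 0.84 0.0262
orange [554.8  90. ] [52.3 22.5] -0.89 0.0259
orange [ 450.9 -392.4] [231.4  36.6] -1.17 0.0221
orange [ 537.3 -118.5] [29.5 59.2] 0.198 0.0257
orange [379.2 453.5] [166.6  78.2] -1.471 0.0521
orange [420.3 354.3] [54.2 49.6] -0.022 0.0057
plate [ 622.6 -448.3] [103.4 354.7] 1.571 -0.0004
plate [594.5 450.5] [254.9  99. ] -1.57 -0.0001
plate [ 527.9 -136.3] [143.3 161.7] 1.564 0.0117
stops 853 [ 776.  -308.7] [196.7  19.8] -0.197 0.0343
stops 851 [ 617.2 -133. ] [144.2  21.1] -0.019 0.0336
stops 439 [566.7  -4. ] [19. 74.] 1.548 0.0338
```

View pics/w2.png

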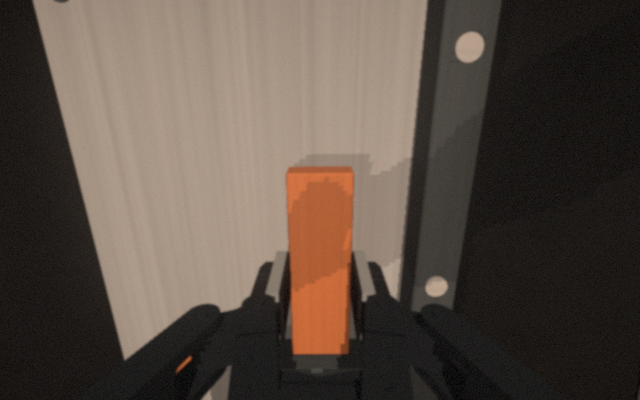

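The wrist view shows the bar gripped at (320,260), parallel to the fence at column ~415. Next I nudge it to the stop, release, and push it from behind with closed fingers.

Request:
play_rows(
  motion=[
    [-0.06,0,0,0,20],
    [-0.06,0,0,0,20],
    [-0.06,0,0,0,42],
    [-0.06,0,0,0,42],
    [-0.06,0,0,0,42],
  ],
)

```text
clock: 4.62
position: [0.5653, 0.0562, 0.0178]
ee_rot: [-0.0, 0.712, 0.703, -0.0]
contact_force: [0.8, 0.2, 0.7]
width: 0.0421
gripper_force: 0.0
```

Request:
play_rows(
  motion=[
    [0,0,-0.6,0,42],
    [0,0,-1.2,0,42],
    [0,0,-1.2,0,0],
    [0,-1.2,-1.2,0,0],
    [0,-1.2,-1.2,0,0],
  ],
)

```text
clock: 5.25
position: [0.5116, 0.0572, 0.0642]
ee_rot: [-0.003, 0.712, 0.703, -0.003]
contact_force: [0.4, 0.1, 0.0]
width: 0.0005
gripper_force: 0.0
```

Request:
play_rows(
  motion=[
    [0,0,0,0,0],
    [0,0,0,0,0],
    [0,0,0,0,0],
  ],
)

```text
clock: 5.62
position: [0.5184, 0.0568, 0.0659]
ee_rot: [0.0, 0.712, 0.703, 0.0]
contact_force: [0.0, 1.0, 0.4]
width: 0.0001
gripper_force: 0.0
```

```bash
python3 -c "
from h import *
from rig import manip
t=j2w(-30,61);print(t);go(*t,20,JY+np.pi/2)
report(manip.get_image('wrist'))"
```

```text
[520.84128495  57.00116115]
pos [518.4  56.8  65.9] phi 1.558 t 5.625 -> row [0.005 0.061 1.146 0.024]
orange [567.2  58.1] [100.9  34.9] -0.008 0.0254
orange [494.3  31.4] [79.8  9.4] -0.268 0.0165
plate [529.1  88. ] [198.5 161. ] -0.016 0.0114
stops 14253 [600.4  76.5] [210.3  57.1] -0.019 0.0333
```

Request:
play_rows(
  motion=[
    [0,0,0.6,0,0],
    [0,0,1.15,0,0],
    [0,0,1.15,0,0],
    [0,0.2,1.15,0,0],
    [0,0.4,1.15,0,0],
  ],
)

```text
clock: 6.3
position: [0.5354, 0.0567, 0.0211]
ee_rot: [0.001, 0.712, 0.703, 0.001]
contact_force: [0.3, -0.5, -0.5]
width: 0.0002
gripper_force: 0.0
```

Request:
play_rows(
  motion=[
    [0,0.15,0,0,0],
    [0,0.3,0,0,0],
    [0,0.45,0,0,0],
    [0,0.6,0,0,0],
    [0,0.6,0,0,0],
  ],
)

```text
clock: 6.92
position: [0.5587, 0.0564, 0.0199]
ee_rot: [0.001, 0.712, 0.703, 0.001]
contact_force: [-0.4, -0.4, 0.1]
width: -0.0001
gripper_force: 0.3
```

```bash
python3 -c "
from h import *
from rig import manip
t=j2w(15,61);print(t);go(*t,20,JY+np.pi/2)
d=manip.get_image('wrist');cv2.imwrite('pics/w3.png',d['img'][:,:,::-1])
report(d)"
```

```text
[565.8347826   56.23619799]
pos [558.7  56.4  19.9] phi 1.558 t 6.925 -> row [-0.002  0.178 -0.002  0.024]
orange [580.9  70.1] [77.  33.2] -0.0 0.0254
orange [512.8  25.9] [86.9  8.6] -0.405 0.0175
plate [529.1  82.5] [188.7 161.3] -0.013 0.0115
stops 17051 [618.9  97.2] [147.4  21.2] -0.014 0.0334
stops 650 [557.3  66.2] [ 5.9 26.6] 1.549 0.0343
```

View pics/w3.png

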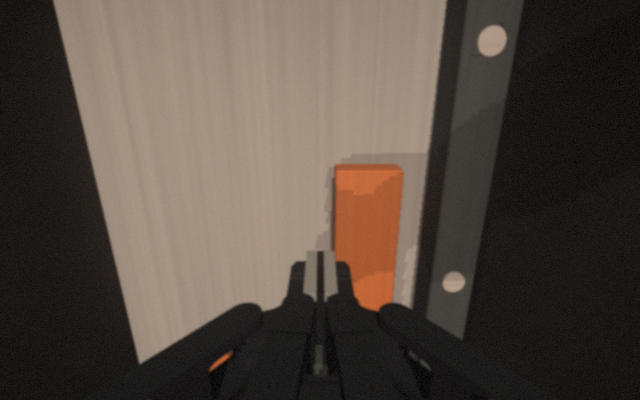

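The bar at (368,235) is being pushed and is still parallel, with about 15 mm left to the fence.

Request:
play_rows(
  motion=[
    [0,0.1,0,0,0],
    [0,0.2,0,0,0],
    [0,0.3,0,0,0],
    [0,0.35,0,0,0],
    [0,0.35,0,0,0],
  ],
)

```text
clock: 7.6
position: [0.5722, 0.0562, 0.02]
ee_rot: [0.0, 0.712, 0.703, 0.0]
contact_force: [-1.4, -0.6, -0.2]
width: 0.0002
gripper_force: 0.6
```

Request:
play_rows(
  motion=[
    [0,0.05,0,0,0],
    [0,0.05,0,0,0],
  ],
)

```text
clock: 7.85
position: [0.5733, 0.0563, 0.02]
ee_rot: [-0.0, 0.712, 0.703, -0.0]
contact_force: [-3.3, 0.2, 1.2]
width: 0.0003
gripper_force: 1.5
```

```bash
python3 -c "
from h import *
from rig import manip
report(manip.get_image('wrist'))"
```

```text
orange [593.9  71.6] [73.7 30.4] -0.013 0.0254
plate [528.8  77.6] [198.6 160.6] -0.013 0.0115
stops 16010 [619.  102.4] [137.3  20.8] -0.014 0.0334
stops 655 [571.9  65.9] [26.8  5.9] -1.57 0.0342
```

Request:
play_rows(
  motion=[
    [0,0.05,0,0,0],
    [0,0.08,0,0,0],
    [0,0.08,0,0,0],
  ],
)

```text
clock: 8.28
position: [0.5734, 0.0562, 0.0199]
ee_rot: [-0.002, 0.711, 0.703, -0.002]
contact_force: [-8.7, 0.1, 6.7]
width: -0.0
gripper_force: 4.3
```

Force is rising with no motion, so the bar is on the fence. I'll back off, rise and check.

Request:
play_rows(
  motion=[
    [0,-0.4,0,0,0],
    [0,-0.6,0,0,0],
    [0,-0.6,-1.5,0,0],
    [0,-2.5,-2.5,0,0],
    [0,-2.5,-2.5,0,0],
  ],
)

```text
clock: 8.9
position: [0.4754, 0.0576, 0.1219]
ee_rot: [0.001, 0.712, 0.703, 0.001]
contact_force: [0.6, 0.4, -0.6]
width: 0.0002
gripper_force: 0.0
```

Request:
play_rows(
  motion=[
    [0,-2.5,-2.5,0,0],
    [0,-2.5,-2.5,0,0],
    [0,-2.5,-2.5,0,0],
    [0,-2.5,-2.5,0,0],
  ],
)

```text
clock: 9.4
position: [0.3774, 0.0587, 0.2208]
ee_rot: [0.002, 0.712, 0.703, 0.001]
contact_force: [1.1, 0.4, -0.2]
width: -0.0003
gripper_force: 0.0
```

```bash
python3 -c "
from h import *
from rig import manip
print(j2w(45,60))
report(manip.get_image('wrist'));d=manip.get_image('top');report(d)
cv2.imwrite('pics/t4.png',cv2.resize(d['img'][90:220,240:500,::-1],None,fx=3,fy=3))"
```

```text
[595.81344853  54.72636706]
orange [593.1  58.4] [100.9  32.2] -0.008 0.0251
orange [491.4  -9. ] [24.8 26.1] 0.082 0.0164
orange [491.3 -32. ] [ 43.  253.8] 0.474 0.0252
orange [ 785.8 -259.4] [100.7  29.8] -0.205 0.0215
plate [ 5.275e+02 -4.000e-01] [402.2 162.1] -0.016 0.0114
stops 8245 [577.5  -2.7] [400.9 102. ] -0.022 0.0332
orange [778.  428.1] [ 43.9 106.1] 0.001 0.0881
orange [ 791.7 -315.1] [83.5 22.2] -0.123 0.0346
orange [ 783.1 -372. ] [48.6 20.9] -0.054 0.0346
orange [ 771.9 -317.8] [217.5  38.3] -0.078 0.0203
orange [595.4  57.3] [99.8 31.3] -0.012 0.0255
orange [ 450.8 -392.2] [231.4  36.5] -1.162 0.0212
orange [ 536.4 -119. ] [28.5 59. ] 0.186 0.0259
orange [493.5 -11.3] [22.8 21.1] -0.021 0.0166
orange [379.2 453.4] [166.1  77.6] -1.471 0.0518
orange [421.3 353.7] [53.2 51.5] -0.017 0.0048
plate [529.8  -4.3] [409.3 163.6] -0.019 0.0117
stops 773 [ 776.1 -308.8] [195.4  19.1] -0.201 0.0344
stops 2808 [579.9  -4.6] [399.3 100. ] -0.012 0.0337
```

View pics/t4.png

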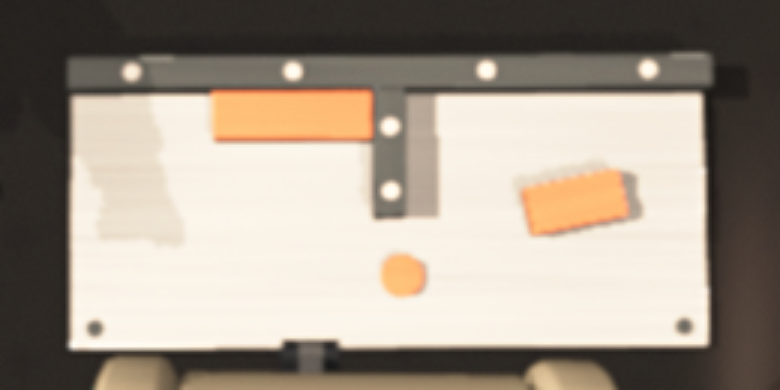

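The crop shows the long bar at (293,115), flush on the fence and about 2.5 mm from the middle stop. The short bar at (577,203) hasn't moved. Everything is within tolerance, so I'll hand it in.

```bash
python3 -c "
from rig import manip
print(manip.sign_off())"
```

```text
the job is handed in; nothing more can be done
None
```

I handed the job in: the long bar lies flush against the back fence, about 2.5 mm from the middle stop rather than touching it (within the 10 mm allowed), and the short bar was not moved; the sign-off returned no verdict.

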